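# Swing the bench magnifier over the orange synthesis columns

### The arm

A 7-joint arm with a two-finger parallel gripper is mounted at the origin on the work surface. World frame = base frame: x ahead of the robot, y to its left, z up, the work surface at z = 0. Lengths are in m, angles in rad, forces in N, time in s.
With the tool pointing down it reaches from about 0.4 to 0.875 m from the base axis. Payload 19.3 kg.
Tool frame: the origin (TCP) lies midway between the tips of the shut fingers; the grasp point (between the pads) lies 19 mm behind it; z points along the fingers, y is the line along which they close (so a half turn about z gives the same grasp; the last joint's range is limited). The gripper opens to 85 mm and grips with 20 to 120 N. Pads are 22 mm wide; open, the fingers measure 114 mm over their backs; the gripper's body (76 mm by 85 mm) begins 54 mm behind the grasp point. The pads swing forward as they close: fully open they stand 13 mm farther back than shut.
Start: joints at [-1.311, 0.521, -0.036, 1.599, 0.021, 1.021, -0.113], TCP at [0.202, 0.591, 0.231] pointing down, gripper open.
Joint ranges: [-2.91, 2.91], [-0.3, 2.13], [-1.5, 1.42], [0.17, 2.43], [-1.26, 4.41], [0.16, 1.93], [-2.52, 2.52]. Speed limits (rad/s): [1.89, 1.89, 2.39, 2.39, 3.01, 3.01, 3.01].

### API

Orientations are given as a 3x3 rotation matrix whose columns are the frame's x, y, z axes.
In Python, from plant import telemetry, viewer, manip gives the robot as it stands. The module is installed in compiled form; this text tells all that it offers.
- The arm moves only by the tool play_rows, never from a script. Its argument "commands" is text: rows parted by semicolons, each of 5 numbers parted by spaces: the opening, from -1 (shut) to 1 (fully open), so that 0 is half open, then the shift along the tool's x, y, z in mm, then the turn about the tool's z in degrees. A call has 1 to 8 rows; each row is the pose to reach, as a shift and turn from the pose commanded when the call began, along the tool's axes at that moment; what a row does not reach only later rows make up. A row lasts 1/12 s, in which the tool goes at most 41.7 mm and 7.16 degrees, less where a joint would pass 70% of its speed; a pose out of reach is approached as far as the arm can. A call with a gripper value outside its range is refused whole. The fingers move at their own pace and stop on an object; the grip force is fixed at half the most. Time passes only in rows, so rows that repeat a pose let the fingers close. It gives the time, the measured TCP pose, the force, the opening and the grip force at its end, in the units of the state.
- telemetry.read_state(): the state, without advancing time (a new reading comes with each control period).
- viewer.snapshot(name): name is "scene" or "top"; returns a dict with "img" (480x640x3 uint8, blue, green, red), "vfov" (degrees; the focal length in pixels is half the picture's height over the tangent of half this angle, whatever the lens; pixels are square), "cx", "cy" (the principal point, pixels), "position" and "rotation" of the camera in the world. Camera axes: x right, y down, z forward; pixel columns grow to the right and rows downward; lengths in m; the calibration is good to about 2 mm. A picture is of the moment at which its call begins. There is no depth.
- manip.job_done(): hands the job in; it is judged then, once.
The state is a dict: "clock": time; "joint_pos": joint angles; "dq": joint speeds; "joint_efforts": joint torques, N m; "tool_pos": TCP position; "eef_rot": TCP orientation; "contact_force": force on the tool from outside, world axes, zero at the start; "torque": the same for the moment, N m; "opening": finger opening in m; "grip_force": force on a finger pad.
Only numpy, scipy, OpenCV 4.12 (cv2) and the standard library are available. Lean on these libraries where they do the work, as an engineer would, in place of code of your own. Each camera call takes 0.05 s, during which the arm holds its last target. There are 200 camera calls.

### The job

Swing the bench magnifier round on its post until its lens is centred over the round holder with the orange columns, so that the whole holder would be seen through the lens from straight above. Let go and leave the magnifier standing there; do not shift the orange holder.

Things in the scene. Friction and masses are not known exactly. Their poses are not given: they have to be found in the camera images.
- magnifier: White level arm with a lens at its end, on a fixed post (grey base 150 mm across). Origin on the vertical swing axis, 106 mm above the bench; x runs along the arm to the lens, z up. It turns only about that axis, and can be centred over each of the three holders; stiff friction (0.3 N m, about 1.1 N at the knob) keeps it where let go. Knob apart, nothing on it is higher than 130 mm.
- lens (a point): Centre of the clear lens, 100 mm across in a white ring 116 mm across; 200 mm from the swing axis, 106 mm above the bench. The ring's underside is 101 mm above the bench, its top 117 mm.
- knob (a point): Red upright round peg, 20 mm in diameter, 50 mm tall, on a white tab just outside the lens ring, 275 mm from the swing axis, on the line from axis through lens. This point is on its centre line, 147 mm above the bench, 18 mm below its top and 32 mm above the tab. It can be pinched from above in any direction or pushed sideways.
- orange_holder: Round aluminium holder, 56 mm across, 14 mm high, with seven upright orange columns (28 mm high in all, about 120 g). Origin: centre of its underside, on the bench. It stands loose, 200 mm (within 10 mm) from the swing axis, so the lens passes above it. Two like holders, with white and with green columns, stand on the same arc.
Not all that is in view belongs to the job. What is shaped like the orange_holder but brown or red is not meant.

How it is judged:
By the outcome, as a careful person would: the job done as asked, in the order asked, and still so for the second after the job is handed in, with the robot touching nothing.
It also fails if it takes over 40 s, if anything falls off the work surface, if the arm or the gripper's body presses on something with over 40 N, if the wrist force passes 120 N, or if a joint passes its speed limit or range.

## Working session

There is one attempt and no reset: what is moved stays moved. The work goes in short steps, Python scripts to look and compute and a tool call to move; the robot and the scene stay as the last step left them, time stands still between calls to the robot, and variables do not carry over. Pictures are saved under pics/ and viewed, at most 10 in all, crops included, and the job is handed in when it is done.

Besides the shell and the picture viewer there is one more tool, called after ">>>" by a JSON object that holds its "name" and its "arguments", one argument or row to a line. play_rows: Moves the arm, as the interface text tells. Its arguments: {"type":"object","properties":{"commands":{"type":"string"}},"required":["commands"]}

```bash
mkdir -p pics
cat > h.py <<'E'
import numpy as np, cv2
from plant import telemetry, viewer, manip
def snap(n,f=None):
    s=viewer.snapshot(n)
    if f: cv2.imwrite('pics/'+f,s['img'])
    return s
def ray(s,u,v,z):
    f=240/np.tan(np.radians(s['vfov'])/2)
    d=np.array(s['rotation'])@np.array([(u-s['cx'])/f,(v-s['cy'])/f,1]); p=np.array(s['position'])
    return p+d*(z-p[2])/d[2]
def proj(s,P):
    f=240/np.tan(np.radians(s['vfov'])/2)
    c=np.array(s['rotation']).T@(np.array(P)-np.array(s['position']))
    return c[0]/c[2]*f+s['cx'],c[1]/c[2]*f+s['cy']
E
python3 - <<'E'
from h import *
for n in('top','scene'):
    s=snap(n,n+'0.png'); print(n,s['vfov'],s['cx'],s['cy'],s['position'],s['rotation'])
st=telemetry.read_state(); print(st['clock'],st['tool_pos'],st['eef_rot'],st['opening'])
E
```

```text
top 57.55579349770022 307.92106830999876 244.95251936298837 [0.53188703 0.06133819 0.75513181] [[ 0.00333716 -0.9858671   0.16749602]
 [-0.99952503 -0.00841997 -0.02964491]
 [ 0.03063625 -0.16731754 -0.98542694]]
scene 56.88744338651498 315.58561774025975 243.35754241520385 [ 1.14593936 -0.02796973  0.52944907] [[ 0.13232855  0.64617731 -0.75162759]
 [ 0.99107804 -0.07407548  0.11080224]
 [ 0.01592071 -0.7595839  -0.65021444]]
0.1 [0.20233426 0.5910176  0.23080673] [[-9.46107241e-01  3.23853404e-01 -2.48552279e-04]
 [ 3.23853488e-01  9.46106720e-01 -9.96417790e-04]
 [-8.75363123e-05 -1.02321261e-03 -9.99999473e-01]] 0.08524180775099999
```

View pics/top0.png

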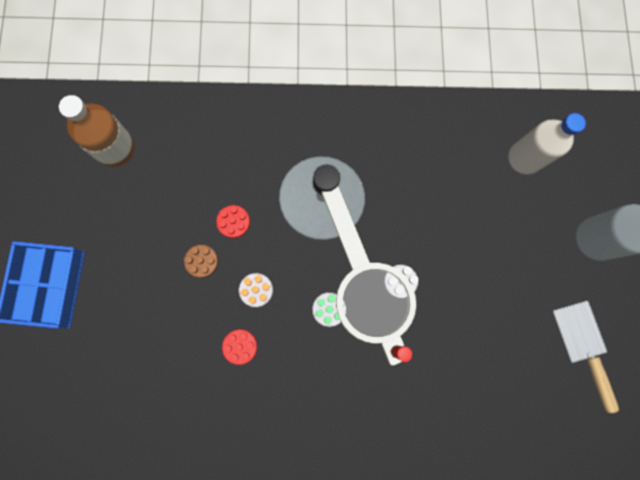

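View pics/scene0.png

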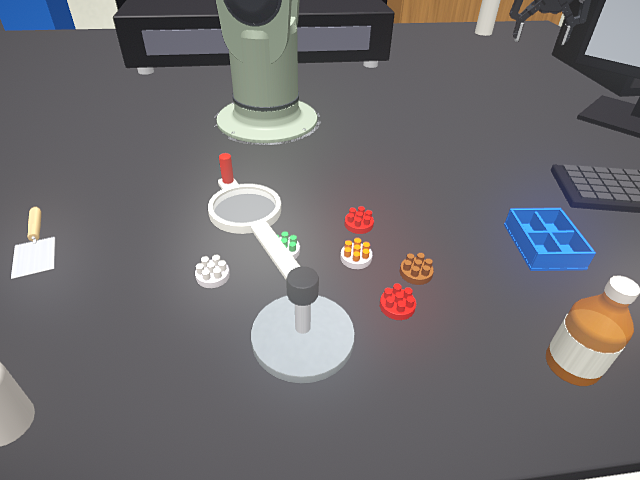

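The top view shows the post at (322,197), the lens ring at (376,303) and the knob at (404,354). The candidates are orange columns on aluminium (256,290), brown (201,261), red (233,221), red (239,347), green (329,309) and white (401,279). Only (256,290) has orange columns on a silver body, so that is the one meant. I'll measure it and confirm with a crop.

```bash
cat > m.py <<'E'
from h import *
def cent(m):
    n,l,st,c=cv2.connectedComponentsWithStats(m.astype(np.uint8)); return [(st[i,4],c[i]) for i in range(1,n) if st[i,4]>12]
def orange(s):
    hsv=cv2.cvtColor(s['img'],cv2.COLOR_BGR2HSV); m=cv2.inRange(hsv,(9,120,200),(20,255,255))
    return [(a,c.round(1),ray(s,*c,.028).round(4)) for a,c in cent(m)]
def knob(s):
    hsv=cv2.cvtColor(s['img'],cv2.COLOR_BGR2HSV); m=cv2.inRange(hsv,(0,150,90),(5,255,255))|cv2.inRange(hsv,(175,150,90),(180,255,255))
    return [(a,c.round(1)) for a,c in cent(m)]
def ring(s):
    # white ring/arm contour
    hsv=cv2.cvtColor(s['img'],cv2.COLOR_BGR2HSV); return cv2.inRange(hsv,(0,0,195),(180,40,255))
E
python3 - <<'E'
from m import *
for n in('top','scene'):
    s=snap(n); print(n)
    for o in orange(s): print(o)
    print('knob',knob(s))
    if n=='top':
        cv2.imwrite('pics/crop.png',cv2.resize(s['img'][240:340,200:330],None,fx=5,fy=5,interpolation=cv2.INTER_CUBIC))
        g=s['img'].copy().astype(int); b,gg,r=[g[...,i] for i in range(3)]
        m=((b-r>5)&(b>80)&(b<160)).astype(np.uint8); m[:, :270]=0; m[:,380:]=0; m[:140]=0;m[250:]=0
        pts=cv2.findContours(m,0,1)[0]; c=cv2.convexHull(max(pts,key=cv2.contourArea)); e=cv2.fitEllipse(c); print('base',e)
        for z in(0,.012,.02): print(ray(s,*e[0],z))
        w=ring(s); w[:, :320]=0
        # lens hole
        cs,h=cv2.findContours(w,cv2.RETR_CCOMP,cv2.CHAIN_APPROX_NONE)
        for i,c in enumerate(cs):
            if cv2.contourArea(c)>300: print(h[0][i][3],cv2.contourArea(c),cv2.minEnclosingCircle(c), ray(s,*cv2.minEnclosingCircle(c)[0],.115))
        d=cv2.inRange(s['img'],(0,0,0),(36,36,36)); d[:150]=0;d[200:]=0;d[:,:300]=0;d[:,350:]=0; print('cap',cent(d))
E
```

```text
top
(np.int32(24), array([257.5, 278.7]), array([0.598, 0.123, 0.028]))
(np.int32(30), array([247.4, 281.6]), array([0.5929, 0.1397, 0.028 ]))
(np.int32(24), array([265.2, 286.5]), array([0.5851, 0.1101, 0.028 ]))
(np.int32(26), array([254.7, 289.2]), array([0.5804, 0.1274, 0.028 ]))
(np.int32(27), array([244.4, 292. ]), array([0.5758, 0.1442, 0.028 ]))
(np.int32(25), array([262.5, 297. ]), array([0.5677, 0.1142, 0.028 ]))
(np.int32(27), array([251.7, 299.6]), array([0.5634, 0.1317, 0.028 ]))
knob [(np.int32(850), array([232.6, 221.1])), (np.int32(961), array([239.1, 346.6])), (np.int32(184), array([402.3, 353.2]))]
base ((321.5380554199219, 197.3342742919922), (82.64446258544922, 85.77715301513672), 99.46186065673828)
[0.74683287 0.01454432 0.        ]
[0.74341711 0.01528793 0.012     ]
[0.74113993 0.01578367 0.02      ]
-1 1747.5 ((580.0, 330.5), 31.70577621459961) [ 0.51686964 -0.35746662  0.115     ]
-1 7015.5 ((363.7888488769531, 276.0510559082031), 92.99327087402344) [ 0.59487962 -0.04049836  0.115     ]
2 3379.5 ((376.0, 302.5), 35.387245178222656) [ 0.55625972 -0.05771465  0.
[... 867 characters left out ...]
]))
(np.int32(25), array([346.2, 253.6]), array([0.5986, 0.1057, 0.028 ]))
(np.int32(26), array([364.6, 255.3]), array([0.6065, 0.1358, 0.028 ]))
(np.int32(24), array([420.4, 254.7]), array([0.616 , 0.2305, 0.028 ]))
(np.int32(24), array([355.4, 257.7]), array([0.6107, 0.119 , 0.028 ]))
(np.int32(92), array([414.3, 262. ]), array([0.6325, 0.2148, 0.028 ]))
(np.int32(26), array([428.1, 260.6]), array([0.6318, 0.2389, 0.028 ]))
(np.int32(203), array([416.5, 270.4]), array([0.6524, 0.2123, 0.028 ]))
(np.int32(1469), array([605.7, 323.2]), array([0.7917, 0.454 , 0.028 ]))
knob [(np.int32(245), array([224.8, 165.5])), (np.int32(607), array([358.9, 220.4])), (np.int32(989), array([397.6, 302.5]))]
```

View pics/crop.png

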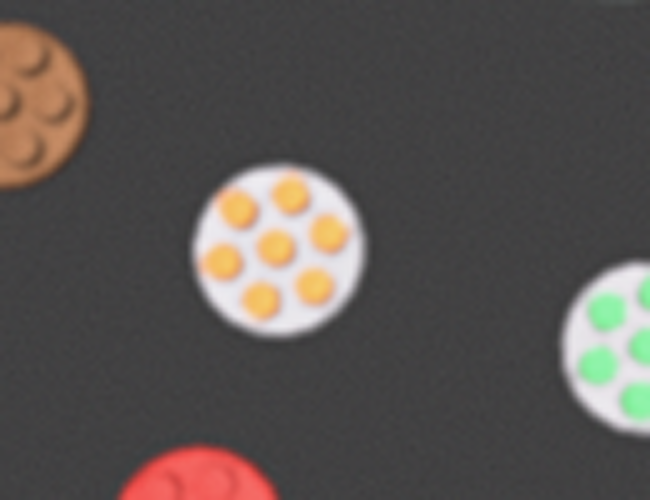

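The crop confirms it: seven orange columns on a silver body, with brown, red and green holders at the edges. I'll work out the geometry and the first move.

```bash
cat >> m.py <<'E'
A=np.array([.743,.0153]); O=np.array([.5805,.127])
def pol(th,r=.275): return A+r*np.array([np.cos(np.radians(th)),np.sin(np.radians(th))])
def move(P,z,xa,st=None):
    st=st or telemetry.read_state(); R=np.array(st['eef_rot'])
    cur=np.degrees(np.arctan2(R[1,0],R[0,0])); t=-((xa-cur+180)%360-180)
    return (R.T@(np.array([*P,z])-st['tool_pos'])*1000).round(1), round(t,1)
E
python3 - <<'E'
from m import *
s=snap('top'); k=ray(s,402.3,353.2,.155); L=ray(s,376,302.5,.11)
f=lambda p:(np.degrees(np.arctan2(*(p[:2]-A)[::-1]))%360, np.linalg.norm(p[:2]-A))
print(k,f(k),L,f(L),f(np.array([*O,0])))
for n,p in('scene',(224.8,165.5)),: print(ray(snap(n),*p,.147))
print(move(pol(201.5),.215,200), telemetry.read_state()['contact_force'])
E
```

```text
[ 0.48717565 -0.08431516  0.155     ] (np.float64(201.275384717212), np.float64(0.27453466002952376)) [ 0.55645009 -0.05864456  0.11      ] (np.float64(201.62235962492065), np.float64(0.20067053917990685)) (np.float64(145.49596645622083), np.float64(0.19718808280421005))
[ 0.48967456 -0.08626217  0.147     ]
(array([-488.6, -548. ,   16.3]), np.float64(-38.9)) [ 1.07613959 -1.62776372  0.19300377]
```

>>> {"name": "play_rows", "arguments": {
  "commands": "0 -35 -40 0 -5; 0 -60 -68 0 -10; 0 -85 -95 0 -15; 0 -110 -123 0 -20; 0 -135 -151 0 -25; 0 -160 -179 0 -30; 0 -185 -207 0 -35; 0 -210 -235 0 -39"
}}

```text
clock: 0.97
tool_pos: [0.3254, 0.2992, 0.2314]
eef_rot: [[-0.937, -0.348, 0.0], [-0.348, 0.937, 0.0], [-0.0, 0.0, -1.0]]
contact_force: [1.4, 0.8, -0.5]
opening: 0.0428
grip_force: 0.0
```

```bash
python3 -c "
from m import *
st=telemetry.read_state();print(st['clock'],st['joint_pos'],st['tool_pos'],st['opening'],move(pol(201.5),.215,200,st))"
```

```text
0.9667 [-0.77510793  0.23301455 -0.12087128  2.05329271  0.03699644  0.85684803
  1.00940647] [0.32536416 0.29919767 0.23143974] 0.0427526862092982 (array([ -17.7, -416.9,   16.4]), np.float64(0.4))
```

>>> {"name": "play_rows", "arguments": {
  "commands": "0 -2 -30 0 0; 0 -4 -60 0 0; 0 -6 -90 0 0; 0 -8 -120 0 0; 0 -10 -150 0 0; 0 -12 -180 0 0; 0 -14 -210 0 0; 0 -15 -240 0 0"
}}

```text
clock: 1.63
tool_pos: [0.422, 0.0793, 0.2315]
eef_rot: [[-0.939, -0.344, 0.001], [-0.344, 0.939, 0.0], [-0.001, -0.0, -1.0]]
contact_force: [0.5, -0.4, 0.4]
opening: 0.0429
grip_force: 0.0
```

>>> {"name": "play_rows", "arguments": {
  "commands": "0 0 -30 2 0; 0 -1 -60 4 0; 0 -1 -90 6 0; 0 -2 -120 8 0; 0 -2 -140 10 0; 0 -2 -155 12 0; 0 -2 -165 13 0; 0 -2 -165 13 0"
}}

```text
clock: 2.3
tool_pos: [0.4804, -0.0751, 0.2181]
eef_rot: [[-0.94, -0.342, -0.0], [-0.342, 0.94, -0.0], [0.0, -0.0, -1.0]]
contact_force: [0.1, -0.8, -0.7]
opening: 0.0426
grip_force: 0.0
```

```bash
python3 -c "
from m import *
st=telemetry.read_state();print(st['clock'],st['joint_pos'],st['tool_pos'],st['opening'],move(pol(201.5),.128,200,st))
s=snap('scene','s1.png'); t=snap('top'); cv2.imwrite('pics/c1.png',np.hstack([s['img'][60:300,120:440],t['img'][240:480,280:600]]))"
```

```text
2.3 [-0.07339486  0.32127167  0.13282167  1.97647419 -0.05516533  0.84736597
  2.00872382] [ 0.48037731 -0.07513922  0.21809731] 0.04264893621434778 (array([ -2.8, -12. ,  90.1]), np.float64(-0.0))
```

View pics/c1.png

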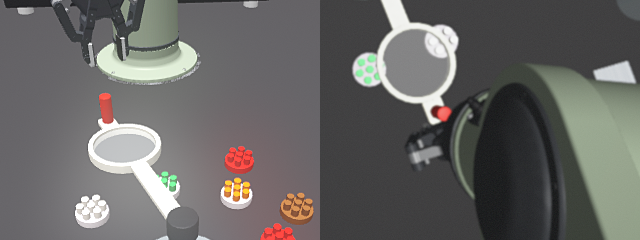

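The gripper hangs above the knob, which is at about (105,108) in the left half, with the fingers tangential. It needs another 12 mm sideways, then straight down.

>>> {"name": "play_rows", "arguments": {
  "commands": "0 -3 -12 0 0; 0 -3 -12 0 0; 0 -3 -12 20 0; 0 -3 -12 40 0; 0 -3 -12 55 0; 0 -3 -12 70 0; 0 -3 -12 87 0; 0 -3 -12 88 0"
}}

```text
clock: 3.07
tool_pos: [0.4859, -0.0829, 0.1282]
eef_rot: [[-0.939, -0.345, -0.003], [-0.345, 0.939, 0.0], [0.003, 0.001, -1.0]]
contact_force: [-1.0, -1.3, -0.8]
opening: 0.0425
grip_force: 0.0
```

```bash
python3 -c "
from m import *
st=telemetry.read_state();print(st['clock'],st['tool_pos'],st['contact_force'],move(pol(201.5),.128,200,st))
s=snap('scene'); t=snap('top'); cv2.imwrite('pics/c2.png',np.hstack([cv2.resize(s['img'][120:240,160:320],None,fx=2.5,fy=2.5),cv2.resize(t['img'][300:420,340:500],None,fx=2.5,fy=2.5)]))
n=lambda th,xa:(print(th,move(pol(th),.128,xa,st)))
for i in range(1,9): n(201.5-3.5*i,200-3.5*i)"
```

```text
3.0667 [ 0.48589128 -0.08288699  0.12819767] [-1.04950663 -1.25032407 -0.82965862] (array([-0.3, -2.9,  0.2]), np.float64(0.2))
198.0 (array([-0.4, 13.9,  0.2]), np.float64(3.7))
194.5 (array([-1.5, 30.7,  0.2]), np.float64(7.2))
191.0 (array([-3.7, 47.3,  0.3]), np.float64(10.7))
187.5 (array([-6.9, 63.8,  0.3]), np.float64(14.2))
184.0 (array([-11.1,  80.1,   0.3]), np.float64(17.7))
180.5 (array([-16.2,  96.1,   0.3]), np.float64(21.2))
177.0 (array([-22.4, 111.7,   0.3]), np.float64(24.7))
173.5 (array([-29.4, 127. ,   0.3]), np.float64(28.2))
```

View pics/c2.png

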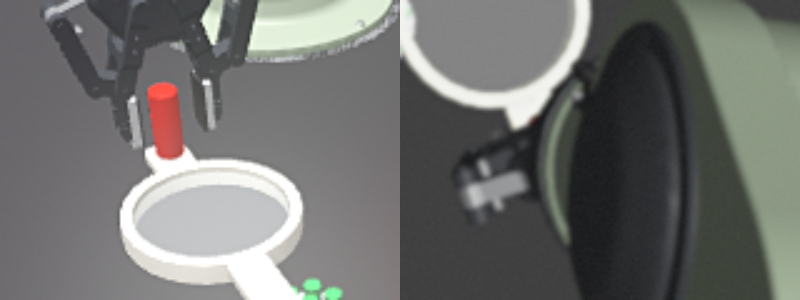

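The knob at (165,120) in the left half seems to stand between the fingers, nearer the left one. I'll check that by ray.

```bash
python3 -c "
from m import *
st=telemetry.read_state();s=snap('scene')
print(knob(s)); u=[c for a,c in knob(s) if c[0]<260][0]
print(ray(s,*u,.140),st['tool_pos'],pol(201.5))
for y in(-.0213,0,.0213):
  p=st['tool_pos']+np.array(st['eef_rot'])@[0,y,-.005]; a=proj(s,p); print(y,(a[0]-160)*2.5,(a[1]-120)*2.5)
a=proj(s,[*pol(201.5),.165]);print((a[0]-160)*2.5,(a[1]-120)*2.5)
a=proj(s,[*pol(201.5),.115]);print((a[0]-160)*2.5,(a[1]-120)*2.5)
"
```

```text
[(np.int32(270), array([225.1, 166.2])), (np.int32(607), array([358.9, 220.4])), (np.int32(987), array([397.6, 302.5]))]
[ 0.48001764 -0.08677966  0.14      ] [ 0.48687332 -0.08334469  0.13036247] [ 0.48713517 -0.08548784]
-0.0213 137.9033368245731 133.9305327513489
0 168.51242161515984 126.4875530118853
0.0213 198.49413166646698 119.19712724472951
160.05940678726617 87.6875682298926
168.7106903994203 152.62795333729622
```

>>> {"name": "play_rows", "arguments": {
  "commands": "0 0 7 0 2; 0 0 14 0 4; 0 -1 22 0 5; 0 -1.5 31 0 7; 0 -2.5 39 0 9; 0 -3.5 47 0 11; 0 -5 56 0 12.5; 0 -7 64 0 14"
}}

```text
clock: 3.88
tool_pos: [0.472, -0.0207, 0.1315]
eef_rot: [[-0.994, -0.105, 0.002], [-0.105, 0.994, 0.0], [-0.002, 0.0, -1.0]]
contact_force: [-0.6, -1.7, 1.0]
opening: 0.0427
grip_force: 0.6
```

```bash
cat > n.py <<'E'
from m import *
import sys
st=telemetry.read_state(); p=st['tool_pos'][:2]-A
th=np.degrees(np.arctan2(p[1],p[0]))%360
print(st['clock'],st['tool_pos'],st['contact_force'],st['joint_pos'],'tool th',th,np.linalg.norm(p))
s=snap('scene'); print('knob',[(c,ray(s,*c,.147)) for a,c in knob(s) if a<450])
t=snap('top',sys.argv[2] if len(sys.argv)>2 else None); print('orange',np.mean([c for a,c,_ in orange(t)],0),len(orange(t)))
e=float(sys.argv[1])
for i in range(1,9): a=th+(e-th)*i/8; print(round(a,1),*move(pol(a),.128,a,st))
E
python3 n.py 163
```

```text
3.8833 [ 0.47202496 -0.02073171  0.13153689] [-0.56110117 -1.65538033  0.96100847] [-0.22076496  0.44153281  0.17909933  2.09145083 -0.13215807  0.61729525
  1.72531751] tool th 187.57422107118828 0.2733601262646325
knob [(array([257.4, 161.1]), array([ 0.48097162, -0.03215826,  0.147     ]))]
orange [254.78571429 289.2       ] 7
184.5 [ 1.6 14.7  3.5] 1.5
181.4 [ 0.9 29.4  3.5] 4.6
178.4 [-0.7 44.1  3.5] 7.7
175.3 [-3.1 58.6  3.5] 10.7
172.2 [-6.2 73.   3.6] 13.8
169.1 [-10.1  87.2   3.6] 16.9
166.1 [-14.8 101.2   3.6] 20.0
163.0 [-20.2 115.    3.6] 23.0
```

>>> {"name": "play_rows", "arguments": {
  "commands": "0 1 12 2 1.5; 0 1 24 2 4; 0 0 37 2 6; 0 -1.5 50 2 9; 0 -4 63 2 12; 0 -7 76 2 14.5; 0 -10 88 2 17; 0 -14 99 2 19.5"
}}

```text
clock: 4.65
tool_pos: [0.4754, 0.079, 0.1291]
eef_rot: [[-0.973, 0.233, 0.001], [0.233, 0.973, 0.0], [-0.001, 0.001, -1.0]]
contact_force: [-1.0, -0.9, 0.4]
opening: 0.0424
grip_force: 0.6
```

```bash
python3 n.py 145.5
```

```text
4.65 [0.47541361 0.0790147  0.12905524] [-1.0491527  -0.93689505  0.38764281] [-0.49616387  0.46740293  0.27202739  2.07296081 -0.20851605  0.62564384
  1.25346679] tool th 166.60676251493865 0.2750673334902194
knob [(array([315. , 153.6]), array([0.46580023, 0.06795839, 0.147     ])), (array([360.7, 218.4]), array([0.6569599 , 0.10832318, 0.147     ])), (array([352.3, 209.6]), array([0.63479926, 0.10052584, 0.147     ]))]
orange [251.14 288.22] 5
164.0 [-0.3 12.7  1.1] 2.6
161.3 [-1.2 25.3  1.1] 5.2
158.7 [-2.6 37.9  1.1] 7.8
156.1 [-4.7 50.4  1.1] 10.5
153.4 [-7.2 62.8  1.1] 13.1
150.8 [-10.4  75.    1.1] 15.8
148.1 [-14.1  87.1   1.1] 18.4
145.5 [-18.4  99.1   1.1] 21.0
```

>>> {"name": "play_rows", "arguments": {
  "commands": "0 0 12 1 2.5; 0 -1 25 1 5; 0 -2.5 38 1 8; 0 -5 50 1 10.5; 0 -7 63 1 13; 0 -10.5 75 1 16; 0 -14 87 1 18.5; 0 -17 95 1 20"
}}

```text
clock: 5.42
tool_pos: [0.5142, 0.167, 0.1277]
eef_rot: [[-0.835, 0.551, 0.0], [0.551, 0.835, 0.0], [-0.0, 0.0, -1.0]]
contact_force: [-1.9, -0.4, -0.5]
opening: 0.0427
grip_force: 0.6
```

```bash
python3 n.py 143.2 t3.png
```

```text
5.4167 [0.51416988 0.16701876 0.1277032 ] [-1.9459631  -0.44961878 -0.46576656] [-0.68974472  0.5606748   0.36809135  1.9294947  -0.30007152  0.70434065
  0.84528695] tool th 146.45485716888246 0.27455747408487735
knob [(array([370.3, 165.8]), array([0.51624922, 0.15473174, 0.147     ]))]
orange nan 0
146.0 [ 0.4  2.  -0.3] 0.6
145.6 [ 0.4  3.9 -0.3] 1.0
145.2 [ 0.4  5.9 -0.3] 1.4
144.8 [ 0.3  7.8 -0.3] 1.8
144.4 [ 0.2  9.8 -0.3] 2.2
144.0 [ 0.2 11.7 -0.3] 2.6
143.6 [ 0.1 13.7 -0.3] 3.0
143.2 [-0.  15.6 -0.3] 3.4
  return _methods._mean(a, axis=axis, dtype=dtype,
  ret = ret.dtype.type(ret / rcount)
```

View pics/t3.png

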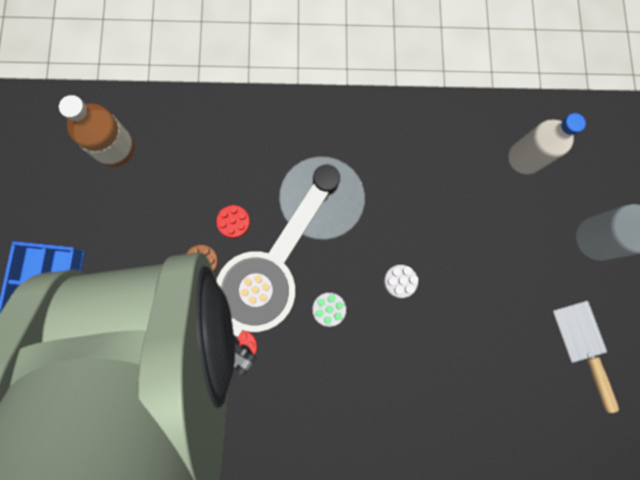

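The lens ring sits at about (256,291), with the orange holder inside it. The camera sees it at a slant, so I'll measure the lens centre at its real height.

```bash
cat > l.py <<'E'
from m import *
s=snap('top'); b=s['img'].astype(int); mx=b.max(2)
w=((mx>165)&(np.ptp(b,axis=2)<40)).astype(np.uint8)
w[:, :190]=0; w[:,310:]=0; w[:240]=0; w[345:]=0
cs,h=cv2.findContours(w,cv2.RETR_CCOMP,cv2.CHAIN_APPROX_NONE)
for i,c in enumerate(cs):
    if cv2.contourArea(c)>1500:
        e=cv2.minEnclosingCircle(c) if h[0][i][3]<0 else cv2.fitEllipse(c)
        L=ray(s,*e[0],.112)[:2]-A; print(h[0][i][3],e,L+A,np.degrees(np.arctan2(L[1],L[0])),np.linalg.norm(L))
print('aim',proj(s,[*pol(145.5,.2),.112]))
E
python3 l.py
```

```text
aim (np.float64(248.64159509138523), np.float64(286.90978893392446))
```

```bash
cat > l.py <<'E'
from m import *
s=snap('top'); g=cv2.GaussianBlur(cv2.cvtColor(s['img'],cv2.COLOR_BGR2GRAY),(3,3),1)
for p2 in(30,20):
    c=cv2.HoughCircles(g[230:360,180:330],cv2.HOUGH_GRADIENT,1,10,param1=120,param2=p2,minRadius=32,maxRadius=42)
    if c is not None: break
for x,y,r in c[0][:4]:
    for z in(.106,.112):
        L=ray(s,x+180,y+230,z)[:2]-A; print((x+180,y+230,r),z,L+A,np.degrees(np.arctan2(L[1],L[0])),np.linalg.norm(L))
for z in(.106,.112): print('aim',proj(s,[*pol(145.5,.2),z]))
E
python3 l.py
```

```text
(np.float32(254.5), np.float32(290.5), np.float32(33.3)) 0.106 [0.57336711 0.12045719] 148.2047955578205 0.19958294922494174
(np.float32(254.5), np.float32(290.5), np.float32(33.3)) 0.112 [0.5729837  0.11991075] 148.3960821174539 0.19962201900148244
aim (np.float64(249.06018802102494), np.float64(287.2050782650506))
aim (np.float64(248.64159509138523), np.float64(286.90978893392446))
```

>>> {"name": "play_rows", "arguments": {
  "commands": "0 0 3 0 0.5; 0 0 6 0 1; 0 0 9 0 2; 0 0 12 0 2.5; 0 0 13.5 0 3; 0 0 13.5 0 3; 0 0 13.5 0 3"
}}

```text
clock: 6.2
tool_pos: [0.521, 0.1786, 0.1272]
eef_rot: [[-0.805, 0.593, -0.0], [0.593, 0.805, -0.0], [0.0, -0.0, -1.0]]
contact_force: [-0.4, 0.0, -0.6]
opening: 0.043
grip_force: 0.0
```

```bash
python3 l.py; python3 n.py 143.2 2>/dev/null|head -3
```

```text
(np.float32(249.5), np.float32(287.5), np.float32(33.5)) 0.106 [0.57774371 0.12792282] 145.72541350717282 0.19998385682403685
(np.float32(249.5), np.float32(287.5), np.float32(33.5)) 0.112 [0.57731985 0.12730738] 145.93950452779572 0.1999889114183227
aim (np.float64(249.06018802102494), np.float64(287.2050782650506))
aim (np.float64(248.64159509138523), np.float64(286.90978893392446))
6.25 [0.52096409 0.17846848 0.12723364] [-0.37461663  0.15074147 -0.58336921] [-0.7107605   0.5774975   0.3820983   1.90388912 -0.31427242  0.7188083
  0.78984946] tool th 143.68879069121422 0.27554290979132684
knob [(array([378.5, 163.5]), array([0.51035011, 0.17026136, 0.147     ]))]
```

>>> {"name": "play_rows", "arguments": {
  "commands": "0 0 -4 0 0; 0 0 -8 0 0; 0 0 -8 -10 0; 0 0 -8 -30 0; 0 0 -8 -55 0; 0 0 -8 -85 0; 0 0 -8 -110 0; 0 0 -8 -130 0"
}}

```text
clock: 7.02
tool_pos: [0.5165, 0.1716, 0.2602]
eef_rot: [[-0.805, 0.594, 0.002], [0.594, 0.805, 0.001], [-0.001, 0.002, -1.0]]
contact_force: [0.8, 0.3, 1.0]
opening: 0.043
grip_force: 0.0
```

>>> {"name": "play_rows", "arguments": {
  "commands": "0 20 20 0 0; 0 35 50 0 0; 0 35 80 0 0; 0 35 110 0 0; 0 35 140 0 0; 0 35 170 0 0; 0 35 180 0 0; 0 35 180 0 0"
}}

```text
clock: 7.68
tool_pos: [0.5954, 0.3396, 0.2571]
eef_rot: [[-0.806, 0.592, -0.0], [0.592, 0.806, -0.0], [-0.0, -0.0, -1.0]]
contact_force: [0.3, 0.3, -0.5]
opening: 0.043
grip_force: 0.0
```

```bash
python3 l.py; python3 -c "
from m import *
snap('top','t4.png'); s=snap('top')
cv2.imwrite('pics/c4.png',np.hstack([cv2.resize(s['img'][220:380,180:340],None,fx=2.5,fy=2.5),cv2.resize(snap('scene')['img'][80:320,250:490],(400,400))]))"
```

```text
(np.float32(249.5), np.float32(286.5), np.float32(34.3)) 0.106 [0.57921783 0.12796062] 145.47713499972156 0.19878886750600888
(np.float32(249.5), np.float32(286.5), np.float32(34.3)) 0.112 [0.57878035 0.12734483] 145.69481555689933 0.1988017506341201
aim (np.float64(249.06018802102494), np.float64(287.2050782650506))
aim (np.float64(248.64159509138523), np.float64(286.90978893392446))
```

View pics/c4.png

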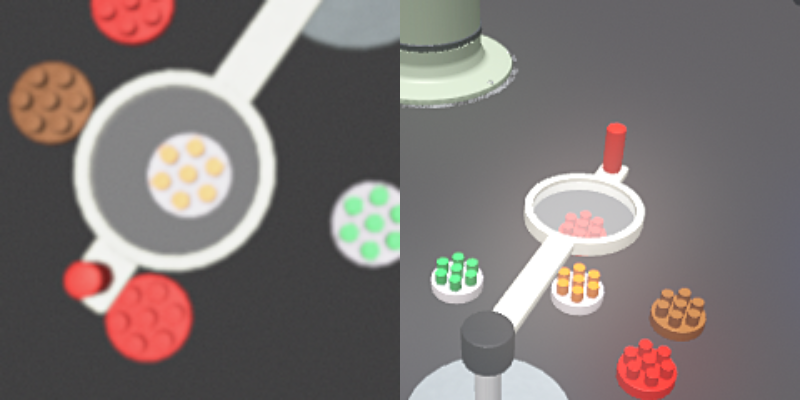

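The magnifier is standing free and the orange holder hasn't moved; it shows at (189,174) in the left half. With each taken at its real height, the lens centre is about 2 mm from the holder's centre. The offset in the picture comes from the slanted view.

```bash
python3 -c "
from plant import manip; print(manip.job_done())"
```

```text
the job is handed in; nothing more can be done
None
```

The magnifier's lens is centred over the orange holder, within about 2 mm by the camera measurement; the holder was not moved, the gripper is clear, and the job was handed in at about 8 s on the robot's clock.

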